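# Set the clamp leg at its mark and close the cam, still holding

## Robot

A 7-joint arm with a two-finger parallel gripper is mounted at the origin on the work surface. World frame = base frame: x ahead of the robot, y to its left, z up, the work surface at z = 0. Lengths are in m, angles in degrees, forces in N, time in s.
With the tool pointing down it reaches from about 0.425 to 0.825 m from the base axis. Payload 3.6 kg.
Tool frame: the origin (TCP) lies at the very end of the fingers, on their centre line; the grasp point (between the pads) lies 19 mm behind it (env.grip_depth is the distance from the TCP to the grasp point, in m); z points along the fingers, y is the line along which they close (so a half turn about z gives the same grasp; the last joint's range is limited). The gripper opens to 93 mm and grips with 3 to 60 N. Pads are 15 mm wide; open, the fingers measure 128 mm over their backs; the gripper's body (75 mm by 188 mm) begins 65 mm behind the grasp point.
Start: joints at [67.638, 35.231, -0.722, 81.555, 0.464, 63.22, -2.315], TCP at [0.231, -0.607, 0.219] pointing down, gripper open.
Joint ranges: [-178.69, 178.69], [-17.37, 117.87], [-77.05, 75.6], [15.02, 138.74], [-78.02, 258.01], [0.78, 113.62], [-162.83, 162.83]. Speed limits (degrees/s): [159.86, 159.86, 180, 180, 180, 180, 180].

## Interface

Orientations are given as [roll, pitch, yaw] about the fixed x, y, z axes, in that order (R = Rz(yaw) Ry(pitch) Rx(roll)).
In Python, from rig import env gives the robot as it stands.
- The arm moves only by the tool play_rows, never from a script. Its argument "steps" is a list that holds one entry, the list of rows, each a list of 7 numbers: the turn, a rotation vector about the world's x, y, z in rad, then the shift along the world's x, y, z in mm, then the gripper command: -1 is fully open, 1 is shut, values between are in proportion. A call has 1 to 20 rows; each row is the pose to reach, as a shift and turn from the pose commanded when the call began; what a row does not reach only later rows make up. A row lasts 1/12 s, in which the tool goes at most 41.7 mm and 7.16 degrees, less where a joint would pass 70% of its speed; a pose out of reach is approached as far as the arm can. A call with a gripper value outside its range is refused whole. The fingers move at their own pace and stop on an object; the grip force is fixed at half the most. Time passes only in rows, so rows that repeat a pose let the fingers close. It gives the time, the measured TCP pose, the force, the opening and the grip force at its end, in the units of the state.
- env.sense(): the state, without advancing time (a new reading comes with each control period).
- env.get_image(name): name is "side" or "top"; returns (picture, depth): 400x640x3 uint8, red, green, blue; 400x640 float32, m along the optical axis (not along the pixel's ray), 0 where there is no reading.
- env.camera_params(name): a dict with "mtx" (3x3 intrinsics, pixels), "R" (3x3) and "t" (3): a world point X has camera coordinates R X + t. Camera axes: x right, y down, z forward; pixel columns grow to the right and rows downward; lengths in m; the calibration is good to about 2 mm. A picture is of the moment at which its call begins. camera_params takes no time and is no camera call.
- env.sign_off(): hands the job in; it is judged then, once.
Trained networks look in the newest picture that a camera, given by its name, has taken for a name from the list of things; names that differ only in an ending like _2 or _b are one class to them, and where a whole thing is asked for, a point or a joint stands for the part that bears it (a point fixed in the world has none). Each returns a list of dicts, best first, with "p" (0 to 1); they miss things now and then, are a little off and sometimes report something else, mostly with a low value. They report only what shows in the picture. A call takes as long as a camera call. They do not tell look-alikes from the thing itself.
- env.boxes_of(camera, thing): "box" ([left, top, width, height] in pixels, round what is visible of it).
- env.silhouettes(camera, thing): "region" (400x640 bool, what is visible of it) and "box" ([left, top, width, height] in pixels, round what is visible of it).
The state is a dict: "time_s": time; "joint_positions": joint angles; "joint_velocities": joint speeds; "tau": joint torques, N m; "tool_pos": TCP position; "orientation": TCP orientation; "wrist_force": force on the tool from outside, world axes, zero at the start; "torque": the same for the moment, N m; "gripper_width": opening from 0.0 (shut) to 1.0 (fully open); "grip_force": force on a finger pad.
Only numpy, scipy, OpenCV 4.12 (cv2) and the standard library are available. Lean on these libraries where they do the work, as an engineer would, in place of code of your own. Each camera call takes 0.05 s, during which the arm holds its last target. There are 200 camera calls.

## Task

Three round wooden blanks lie loose on the drilling jig. Take hold of the crossbar of the sprung sliding leg and push the leg out, so that its jaw nudges the blanks into a straight row along the fence, until the crossbar is in line with the two gauge posts that mark the length; holding it there, slide the cam lever along the bar until it is fully closed against the end block. Finish with the gripper still holding the crossbar at the mark, as the leg springs back if it is let go, and leave the other things on the table alone.

Things in the scene. Friction and masses are not known exactly. Their poses are not given: they have to be found in the camera images.
- jig: Fixed plywood drilling jig. Origin on the table under it; x = the way the leg is pushed out (roughly away from the robot), y left, z up. Board x -200 to 170 mm, 260 mm wide, 12 mm thick. Wooden fence 30 mm high, face at x 135 mm. Guide arches over the leg at x -74 to -16, top z 48 mm. Two square gauge posts (14 mm, top z 84 mm) at x -90, y -112 and +112 mm mark the length.
- mark (a point): Point midway between the two gauge posts at the crossbar's height (z 75 mm). The leg is at its mark when the centre of the crossbar is here.
- jaw (a point): Point in the leg at the middle of the front face of its wooden jaw (214 mm wide in y, 30 mm high), 177 mm ahead of the crossbar's centre. At the mark it is 48 mm from the fence, 3 mm more than a blank. A 60 N/m spring draws the leg back from the mark towards the robot (4.8 N at the mark, zero 80 mm short of it; friction 1.5 N), cam closed or not. Rod 22 mm wide, top z 35 mm.
- leg: Sliding leg, moves along jig x only. Origin at the centre of its crossbar, 75 mm above the table; axes as the jig's. Crossbar: steel, along y -87 to +87 mm, 14 mm thick (x), 18 mm high; under its middle a neck (12 mm in x, 22 mm in y) down to the rod; black end block (36 x 30 x 34 mm) on it at y 42 to 72 mm; bare from y -87 mm to the cam lever. Starts 60 to 80 mm short of the mark.
- grip (a point): Point in the middle of the crossbar's bare part, 45 mm to the -y side of the bar's centre, at the bar's mid height. A gripper can straddle the bar here from above with its fingers on the bar's -x and +x faces; held loosely it slides along the bar and its fingers' sides meet the cam lever.
- cam (a joint): Travel of the cam lever in m along the crossbar towards the jig's +y: 0 fully open, 0.035 fully closed against the end block. Starts between 0 and 0.006. Slides with about 2.5 N of friction and stays where it is left.
- cam_face (a point): Centre of the cam lever's flat -y face, the face to push. The lever is a black saddle astride the crossbar, 56 mm in x, 14 mm thick in y, from 12 mm below to 18 mm above the bar's centre height, with a steel cam disc and a small steel handle on top reaching 41 mm above the bar's centre height.
- disc0: Loose round wooden blank (-y end of the three), a flat disc 45 mm across and 24 mm thick, about 50 g, lying on the jig's board between jaw and fence. Origin at the centre of its underside.
- disc1: Loose round wooden blank (middle of the three), a flat disc 45 mm across and 24 mm thick, about 50 g, lying on the jig's board between jaw and fence. Origin at the centre of its underside.
- disc2: Loose round wooden blank (+y end of the three), a flat disc 45 mm across and 24 mm thick, about 50 g, lying on the jig's board between jaw and fence. Origin at the centre of its underside.
- mug: Bystander: white ceramic mug of clothes pegs, 84 mm across, 95 mm high, pegs to 115 mm; left of the jig. Origin under its centre.
- sprayer: Bystander: red plastic hand sprayer, 90 mm across, 197 mm high; right of the jig, far side. Origin under its centre.
- dock: Bystander: black drill battery charger dock, 120 x 100 mm, 68 mm high; right of the jig. Origin under its centre.
Mind the look-alikes: they are no part of the job. What is shaped like the disc1 but blue or orange is not meant. What is shaped like the disc2 but red is not meant.

How it is judged (in metres and radians):
On the way:
1. the leg is held at its mark with the blanks in a row along the fence, the cam lever still open (x of leg in the frame of mark between -0.004 and 0.004 m and contact force between the fingers and leg above 2 N and x of disc0 in the frame of jig between 0.104 and 0.116 m and angle between each of disc0, disc1, disc2's own z axis and vertical below 0.1 rad and x of disc1 in the frame of jig between 0.104 and 0.116 m and x of disc2 in the frame of jig between 0.104 and 0.116 m and value of joint cam below 0.015 m), for 0.2 s.
At the end, for the whole second after the job is handed in: The leg is within 4 mm of its mark and still, the cam lever is within 4 mm of fully closed, the gripper's fingers press on the leg (its crossbar) with more than 2 N, and the three blanks lie flat in a row along the fence (centres 19 to 31 mm from its face) (x of leg in the frame of mark between -0.004 and 0.004 m and contact force between the fingers and leg above 2 N and x of disc0 in the frame of jig between 0.104 and 0.116 m and angle between each of disc0, disc1, disc2's own z axis and vertical below 0.1 rad and x of disc1 in the frame of jig between 0.104 and 0.116 m and x of disc2 in the frame of jig between 0.104 and 0.116 m and value of joint cam above 0.031 m and linear speed of leg below 0.01 m/s); the arm keeps its last pose, push and grip.
It fails at once if the cam lever is slid past 20 mm while the leg is more than 8 mm off its mark (value of joint cam above 0.02 m and (x of leg in the frame of mark below -0.008 m or x of leg in the frame of mark above 0.008 m)).
It fails at once if the mug, the sprayer or the dock is moved more than 20 mm (distance of any of mug, sprayer, dock from where it was at the start of the episode above 0.02 m).
It also fails if it takes over 38 s, if anything falls off the work surface, if the arm or the gripper's body presses on something with over 40 N, if the wrist force passes 120 N, or if a joint passes its speed limit or range.

## Working session

There is one attempt and no reset: what is moved stays moved. The work goes in short steps, Python scripts to look and compute and a tool call to move; the robot and the scene stay as the last step left them, time stands still between calls to the robot, and variables do not carry over. Pictures are saved under pics/ and viewed, at most 10 in all, crops included, and the job is handed in when it is done.

Besides the shell and the picture viewer there is one more tool, called after ">>>" in YAML: its name, and indented under it one key for each argument. play_rows: Moves the arm, as the interface text tells. Its arguments: {"type":"object","properties":{"steps":{"type":"array","items":{"type":"array","items":{"type":"array","items":{"type":"number"}}}}},"required":["steps"]}

```bash
mkdir -p pics; ls; cat > h.py <<'E'
import numpy as np,cv2
from rig import env
def grab(n,f=None):
    im,d=env.get_image(n)
    if f: cv2.imwrite('pics/'+f,im[:,:,::-1])
    return im,d
def world(n,d):
    c=env.camera_params(n);K=np.array(c['mtx']);R=np.array(c['R']);t=np.array(c['t'])
    v,u=np.mgrid[:d.shape[0],:d.shape[1]]
    P=np.stack([(u-K[0,2])/K[0,0]*d,(v-K[1,2])/K[1,1]*d,d],-1)
    return (P-t)@R
def proj(n,X):
    c=env.camera_params(n);p=(np.array(c['R'])@np.array(X).T).T+c['t'];q=p@np.array(c['mtx']).T
    return q[...,:2]/q[...,2:]
E
python3 - <<'E'
from h import *
np.set_printoptions(precision=3,suppress=True)
for n in('top','side'):
    im,d=grab(n,n+'0.png');np.savez('/tmp/'+n,im=im,d=d)
print(env.sense())
E
```

```text
pics
{'time_s': 0.1, 'joint_positions': array([67.638, 35.283, -0.721, 81.631,  0.465, 63.22 , -2.315]), 'joint_velocities': array([ 0.032, -0.125,  0.004, -0.099,  0.05 ,  0.11 , -0.034]), 'tau': array([  0.001, -46.004,   0.21 , -16.625,  -0.061,   0.017,   0.   ]), 'tool_pos': array([ 0.231, -0.607,  0.218]), 'orientation': array([-179.869,    0.003,   20.847]), 'wrist_force': array([0.689, 0.14 , 0.237]), 'torque': array([-0.018,  0.048,  0.009]), 'grip_force': 0.0, 'gripper_width': 0.9988180396967462}
```

View pics/top0.png

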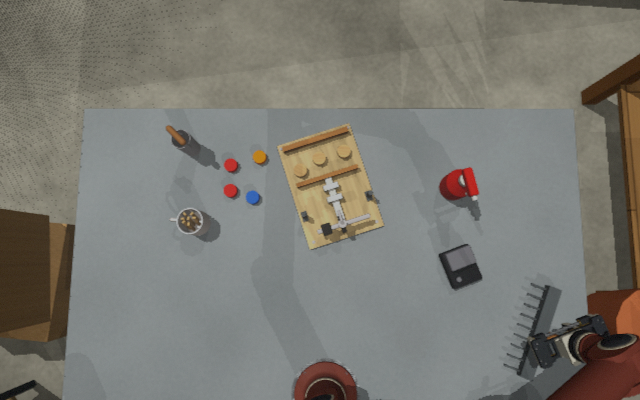

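View pics/side0.png

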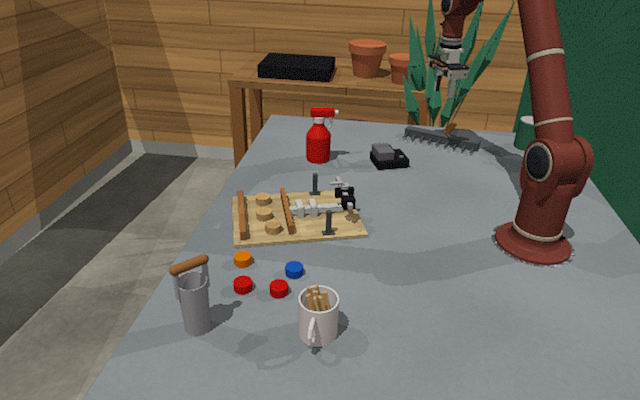

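The pictures show the jig at about (330,187) in top. The crossbar runs (320,233) to (370,217) with its black end block at (326,230), and the posts are at (305,216) and (369,195). The three wooden blanks are at (301,171), (320,159) and (344,152). The look-alikes are red (231,165) and (230,190), orange (260,157) and blue (253,197), all off the jig and to be left alone.

```bash
cat > m.py <<'E'
from h import *
np.set_printoptions(precision=4,suppress=True)
def fit():
    pass
z=np.load('/tmp/top.npz');im,d=z['im'],z['d'];W=world('top',d)
hs=cv2.cvtColor(im,cv2.COLOR_RGB2HSV)
print('table z',np.median(W[250:300,100:200,2]),'px mm',np.linalg.norm(W[280,150]-W[280,151]))
roi=np.zeros(d.shape,bool);roi[118:255,270:392]=1
brd=roi&(abs(W[...,2]-.012)<.006)&(hs[...,1]>60)
P=W[roi&(W[...,2]>.007)&(W[...,2]<.1)]
r=cv2.minAreaRect((P[:,:2]*1000).astype(np.float32));print('rect',r,cv2.boxPoints(r))
m=(roi&(W[...,2]>.06)).astype(np.uint8)
n,l,s,c=cv2.connectedComponentsWithStats(m)
for i in range(1,n):
    q=W[l==i];print(s[i],c[i],q.mean(0),q[:,2].max())
for t in('disc0','leg','cam','jig'):
    for n in('top','side'):
        print(t,n,[(np.round(b['box']),round(b['p'],2)) for b in env.boxes_of(n,t)][:8])
c=im[115:260,265:395];cv2.imwrite('pics/crop.png',cv2.resize(c,None,fx=4,fy=4,interpolation=cv2.INTER_CUBIC)[:,:,::-1])
E
python3 m.py
```

```text
table z -0.0003727177086512305 px mm 0.00643734249642253
rect ((670.8577880859375, -14.418319702148438), (460.9162902832031, 414.8666687011719), 0.06817183643579483) [[ 440.153   192.7407]
 [ 440.6466 -222.1257]
 [ 901.5626 -221.5773]
 [ 901.069   193.2891]]
[345 118   1   1   1] [345. 118.] [ 0.438  -0.0034  1.4613] 1.4612560212563792
[288 120   1   1   1] [288. 120.] [ 0.438  -0.0034  1.4613] 1.4612560212563792
[301 120   1   1   1] [301. 120.] [ 0.438  -0.0034  1.4613] 1.4612560212563792
[364 120   1   1   1] [364. 120.] [ 0.438  -0.0034  1.4613] 1.4612560212563792
[287 122   1   1   1] [287. 122.] [ 0.438  -0.0034  1.4613] 1.4612560212563792
[323 124   1   1   1] [323. 124.] [ 0.438  -0.0034  1.4613] 1.4612560212563792
[363 124   1   1   1] [363. 124.] [ 0.438  -0.0034  1.4613] 1.4612560212563792
[274 126   1   1   1] [274. 126.] [ 0.438  -0.0034  1.4613] 1.4612560212563792
[321 126   1   1   1] [321. 126.] [ 0.438  -0.0034  1.4613] 1.4612560212563792
[277 131   1   1   1] [277. 131.] [ 0.438  -0.0034  1.4613] 1.4612560212563792
[330 139   1   1   1] [330. 139.] [ 0.438  -0.0034 
[... 4203 characters left out ...]
,  16.]), 0.42)]
disc0 side [(array([233., 276.,  20.,  18.]), 0.81), (array([234., 254.,  18.,  16.]), 0.78), (array([284., 264.,  20.,  16.]), 0.74), (array([267., 278.,  22.,  22.]), 0.68), (array([257., 194.,  12.,  14.]), 0.62), (array([262., 223.,  19.,  15.]), 0.61), (array([253., 207.,  19.,  15.]), 0.57)]
leg top [(array([296., 168.,  70.,  68.]), 0.74)]
leg side [(array([283., 180.,  74.,  54.]), 0.89)]
cam top [(array([335., 211.,  11.,  23.]), 0.66)]
cam side [(array([333., 178.,  19.,  20.]), 0.74)]
jig top [(array([278., 125., 106., 121.]), 0.75)]
jig side [(array([231., 174., 138.,  74.]), 0.85), (array([256., 194.,  14.,  12.]), 0.47), (array([256., 207.,  15.,  14.]), 0.21)]
```

View pics/crop.png

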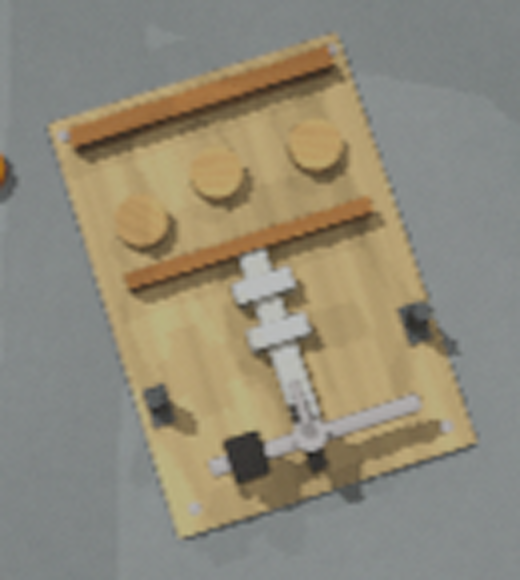

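The crop confirms the three plain wood blanks on the board. The bar has its end block at the left (+y), the cam near the middle and the bare part at the right. Next I fit the jig pose from both views.

```bash
cat > f.py <<'E'
from h import *
from scipy.optimize import least_squares
np.set_printoptions(precision=4,suppress=True)
def jigpose():
    ray={}
    res=[]
    for n,box in(('top',(118,255,270,392)),('side',(170,252,225,375))):
        im=np.load(f'/tmp/{n}.npz')['im'];hs=cv2.cvtColor(im,cv2.COLOR_RGB2HSV)
        m=((hs[...,1]>70)&(hs[...,0]<32)&(hs[...,2]>60)).astype(np.uint8)
        k=np.zeros_like(m);a,b,c,e=box;k[a:b,c:e]=m[a:b,c:e]
        nn,l,s,_=cv2.connectedComponentsWithStats(k);i=1+s[1:,4].argmax()
        cs,_=cv2.findContours(cv2.resize((l==i)*255.,None,fx=4,fy=4,interpolation=cv2.INTER_LINEAR).__gt__(127).astype(np.uint8),cv2.RETR_EXTERNAL,cv2.CHAIN_APPROX_NONE)
        C=max(cs,key=cv2.contourArea)[:,0].astype(float);ray[n]=(C+.5)/4-.5
    def onplane(n,p,z):
        c=env.camera_params(n);R=np.array(c['R']);t=np.array(c['t'])
        D=np.c_[p,np.ones(len(p))]@np.linalg.inv(np.array(c['mtx'])).T@R;o=-R.T@t
        return (o+D*((z-o[2])/D[:,2])[:,None])[:,:2]
    def r(q,ns):
        o=[]
        for n in ns:
            X=onplane(n,ray[n],.012)-q[:2];c,s=np.cos(q[2]),np.sin(q[2])
            u=X@[c,s];v=X@[-s,c]
            du=np.minimum(abs(u+.2),abs(u-.17));dv=abs(abs(v)-.13)
            e=np.minimum(du,dv)
            if n=='side': e=e[(u<.1)]if 0 else np.where((u>.12)|(v<-.1),0,e)
            o.append(e*1000)
        return np.concatenate(o)
    for ns in(['top'],['side'],['top','side']):
        s=least_squares(r,[.69,-.06,.32],args=(ns,),loss='soft_l1',f_scale=1.5,x_scale=[.01,.01,.02])
        print(ns,s.x[:2],np.degrees(s.x[2]),np.median(abs(r(s.x,ns))))
        if ns==['top']: Q=s.x
    return Q,onplane
if __name__=='__main__':
    Q,op=jigpose();c,s=np.cos(Q[2]),np.sin(Q[2]);R=np.array([[c,-s],[s,c]])
    cr=lambda x,y:np.array([[265+(x+.5)/4-.5,115+(y+.5)/4-.5]])
    for nm,x,y,z in(('bar-y end',421,403,.075),('bar+y end',212,466,.075),('postL',154,396,.084),('postR',413,314,.084),('block',246,457,.092),('cam',311,430,.1),('d0',316,145,.036),('d1',217,173,.036),('d2',142,221,.036)):
        print(nm,(op('top',cr(x,y),z)[0]-Q[:2])@R)
    W={n:world(n,np.load(f'/tmp/{n}.npz')['d']) for n in('top','side')}
    for n in W:
        X=(W[n][...,:2]-Q[:2])@R;Z=W[n][...,2]
        for a,b,nm in((-.085,-.03,'bare'),(.075,.087,'tip')):
            k=(X[...,1]>a)&(X[...,1]<b)&(X[...,0]>-.2)&(X[...,0]<-.12)&(Z>.068)&(Z<.1)
            if k.any(): print(n,nm,k.sum(),np.median(X[k],0),np.percentile(Z[k],[10,50,90]))
        for sy in(-1,1):
            k=(abs(X[...,1]-sy*.112)<.012)&(abs(X[...,0]+.09)<.02)&(Z>.074)&(Z<.1)
            if k.any(): print(n,'post',sy,k.sum(),np.mean(X[k],0),np.percentile(Z[k],[50,90]))
    for p in((-.15,-.045),(-.09,-.045),(-.09,.02)): print('grip',p,Q[:2]+R@p)
E
python3 f.py
```

```text
['top'] [ 0.6854 -0.0064] 18.11996905736174 1.4714475340177198
['side'] [0.7794 0.0333] 18.289250639112726 2.042697123970316
['top', 'side'] [ 0.6864 -0.0039] 17.977678354996307 3.1117466491007715
bar-y end [-0.1576 -0.0888]
bar+y end [-0.1541  0.0847]
postL [-0.0878  0.1115]
postR [-0.0889 -0.1044]
block [-0.1566  0.0572]
cam [-0.1526  0.0026]
d0 [ 0.076  -0.0795]
d1 [0.0789 0.0063]
d2 [0.0595 0.078 ]
top bare 80 [-0.1562 -0.0575] [0.0774 0.0828 0.0865]
top tip 18 [-0.1561  0.08  ] [0.0789 0.0835 0.0857]
top post -1 23 [-0.0894 -0.1101] [0.0831 0.0866]
top post 1 22 [-0.09   0.113] [0.0831 0.0875]
side bare 33 [-0.1521 -0.0661] [0.0757 0.0844 0.0864]
side tip 35 [-0.1536  0.0831] [0.0727 0.0813 0.0865]
side post -1 23 [-0.0875 -0.1091] [0.0842 0.0865]
side post 1 34 [-0.0887  0.1163] [0.084  0.0861]
grip (-0.15, -0.045) [ 0.5569 -0.0958]
grip (-0.09, -0.045) [ 0.6139 -0.0772]
grip (-0.09, 0.02) [ 0.5937 -0.0154]
```

>>> play_rows:
  steps:
    - [[0, 0, 0.1, 20, 30, 10, -1], [0, 0, 0.21, 40, 65, 10, -1], [0, 0, 0.32, 60, 100, 10, -1], [0, 0, 0.43, 83, 132, 10, -1], [0, 0, 0.54, 106, 168, 10, -1], [0, 0, 0.65, 130, 206, 10, -1], [0, 0, 0.76, 153, 243, 10, -1], [0, 0, 0.87, 176, 280, 5, -1], [0, 0, 0.98, 200, 317, 0, -1], [0, 0, 1.09, 223, 354, 0, -1], [0, 0, 1.2, 246, 390, 0, -1], [0, 0, 1.31, 270, 428, 0, -1], [0, 0, 1.42, 292, 463, 0, -1], [0, 0, 1.5, 308, 488, 0, -1], [0, 0, 1.523, 318, 505, 0, -1], [0, 0, 1.523, 321.5, 510, -20, -1], [0, 0, 1.523, 321.5, 510, -40, -1], [0, 0, 1.523, 321.5, 510, -50, -1], [0, 0, 1.523, 321.5, 510, -50, -1], [0, 0, 1.523, 321.5, 510, -50, -1]]

```text
time_s: 2.17
tool_pos: [0.5525, -0.0981, 0.1685]
orientation: [-179.9, -0.0, 108.0]
wrist_force: [0.8, 0.1, -0.0]
gripper_width: 1.001
grip_force: 0.0
```

```bash
python3 - <<'E'
from h import *
for n in('top','side'):
    im,d=env.get_image(n);np.savez('/tmp/'+n+'1',im=im,d=d)
    a=(slice(170,270),slice(270,400)) if n=='top' else (slice(130,260),slice(230,400))
    cv2.imwrite('pics/%s1.png'%n,cv2.resize(im[a],None,fx=4,fy=4,interpolation=cv2.INTER_CUBIC)[:,:,::-1])
print(env.sense()['tool_pos'],env.sense()['orientation'])
E
```

```text
[ 0.55345977 -0.09805422  0.16973874] [1.79898760e+02 5.81996993e-02 1.08038161e+02]
```

View pics/side1.png

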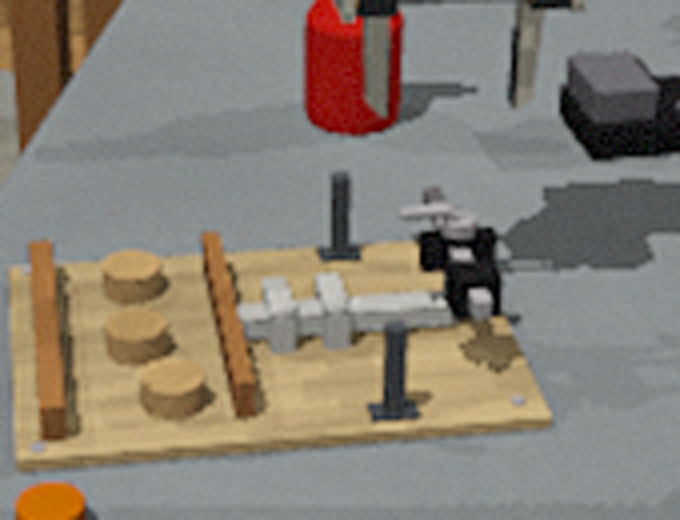

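The fingers hang at crop (375,60) and (520,60), above and on either side of the bar, and nothing is in the way. I'll descend and grip.

>>> play_rows:
  steps:
    - [[0, 0, 0, 0, 0, -25, -1], [0, 0, 0, 0, 0, -55, -1], [0, 0, 0, 0, 0, -85, -1], [0, 0, 0, 0, 0, -105, -1], [0, 0, 0, 0, 0, -112, -1], [0, 0, 0, 0, 0, -112, -1], [0, 0, 0, 0, 0, -112, 0.2], [0, 0, 0, 0, 0, -112, 0.2], [0, 0, 0, 0, 0, -112, 0.5], [0, 0, 0, 0, 0, -112, 0.5], [0, 0, 0, 0, 0, -112, 1], [0, 0, 0, 0, 0, -112, 1], [0, 0, 0, 0, 0, -112, 1], [0, 0, 0, 0, 0, -112, 1], [0, 0, 0, 0, 0, -112, 1], [0, 0, 0, 0, 0, -112, 1]]

```text
time_s: 3.6
tool_pos: [0.5528, -0.0974, 0.0566]
orientation: [-180.0, -0.0, 108.1]
wrist_force: [0.0, 0.0, -0.4]
gripper_width: 0.331
grip_force: 0.0
```

```bash
python3 - <<'E'
from h import *
from f import *
Q=np.array([.6854,-.0064,np.radians(18.12)]);c,s=np.cos(Q[2]),np.sin(Q[2]);R=np.array([[c,-s],[s,c]])
S=env.sense();print(S['tool_pos'],(S['tool_pos'][:2]-Q[:2])@R,S['wrist_force'],S['gripper_width']*93,S['grip_force'])
im,d=grab('side')
cv2.imwrite('pics/side2.png',cv2.resize(im[130:260,230:400],None,fx=4,fy=4,interpolation=cv2.INTER_CUBIC)[:,:,::-1])
E
```

```text
[ 0.5528 -0.0974  0.0566] [-0.1544 -0.0452] [ 0.0384  0.0016 -0.3651] 30.784357971033728 0.0
```

View pics/side2.png

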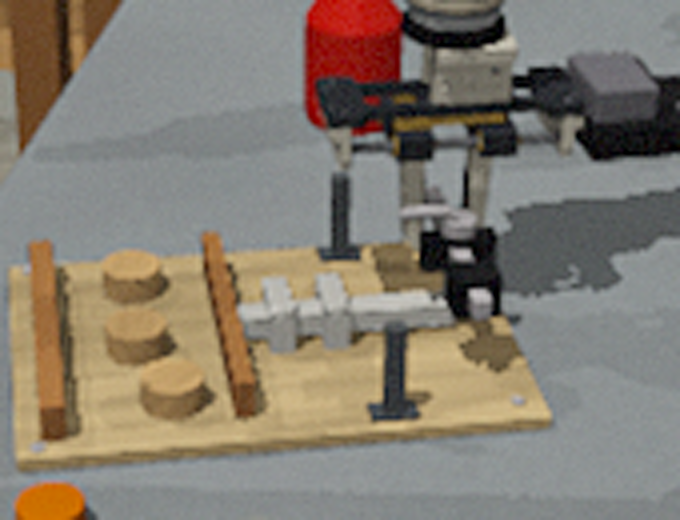

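The fingers are around the bar at crop (410,190) and (480,190), still closing at 31 mm open. The width after closing will show whether they hold the bar.

>>> play_rows:
  steps:
    - [[0, 0, 0, 0, 0, 0, 1], [0, 0, 0, 0, 0, 0, 1], [0, 0, 0, 0, 0, 0, 1], [0, 0, 0, 0, 0, 0, 1], [0, 0, 0, 0, 0, 0, 1], [0, 0, 0, 0, 0, 0, 1], [0, 0, 0, 0, 0, 0, 1], [0, 0, 0, 0, 0, 0, 1]]

```text
time_s: 4.32
tool_pos: [0.5526, -0.0975, 0.0566]
orientation: [-180.0, -0.0, 108.1]
wrist_force: [0.0, 0.0, -0.2]
gripper_width: 0.149
grip_force: 30.0
```

>>> play_rows:
  steps:
    - [[0, 0, 0, 2, 0.6, 0, 1], [0, 0, 0, 5, 1.6, 0, 1], [0, 0, 0, 8.5, 2.8, 0, 1], [0, 0, 0, 12, 3.9, 0, 1], [0, 0, 0, 16, 5.2, 0, 1], [0, 0, 0, 20, 6.5, 0, 1], [0, 0, 0, 24, 7.9, 0, 1], [0, 0, 0, 28, 9.2, 0, 1], [0, 0, 0, 32, 10.5, 0, 1], [0, 0, 0, 36, 11.8, 0, 1], [0, 0, 0, 40, 13.1, 0, 1], [0, 0, 0, 44, 14.4, 0, 1], [0, 0, 0, 48, 15.7, 0, 1], [0, 0, 0, 51, 16.7, 0, 1], [0, 0, 0, 54, 17.7, 0, 1], [0, 0, 0, 56.5, 18.5, 0, 1], [0, 0, 0, 58, 19, 0, 1], [0, 0, 0, 59, 19.3, 0, 1], [0, 0, 0, 59, 19.3, 0, 1], [0, 0, 0, 59, 19.3, 0, 1]]

```text
time_s: 5.98
tool_pos: [0.6107, -0.0783, 0.0566]
orientation: [-179.8, -0.0, 108.1]
wrist_force: [-7.1, -0.9, 4.6]
gripper_width: 0.15
grip_force: 30.0
```

```bash
cat > look.py <<'E'
import sys
from h import *
np.set_printoptions(precision=4,suppress=True)
Q=np.array([.6854,-.0064,np.radians(18.12)]);c,s=np.cos(Q[2]),np.sin(Q[2]);R=np.array([[c,-s],[s,c]])
S=env.sense();print('tcp jig',(S['tool_pos'][:2]-Q[:2])@R,S['tool_pos'][2],S['wrist_force'],S['gripper_width']*93,S['grip_force'])
ims=[]
for n in('top','side'):
    D=[]
    for i in range(3):
        im,d=env.get_image(n);D.append(d)
    W=world(n,np.median(D,0));X=(W[...,:2]-Q[:2])@R;Z=W[...,2]
    for a,b in((-.09,-.06),(.074,.09)):
        k=(X[...,1]>a)&(X[...,1]<b)&(X[...,0]>-.13)&(X[...,0]<-.06)&(Z>.07)&(Z<.09)
        if k.any(): print(n,'bar',a,k.sum(),X[k].mean(0),np.ptp(X[k][:,0]))
    for sy in(-1,1):
        k=(abs(X[...,1]-sy*.114)<.012)&(abs(X[...,0]+.09)<.02)&(Z>.074)&(Z<.095)
        if k.any(): print(n,'post',sy,k.sum(),X[k].mean(0))
    k=(abs(X[...,1])<.125)&(X[...,0]>.08)&(X[...,0]<.13)&(Z>.031)&(Z<.045)
    m=k.astype(np.uint8);nn,l,st,_=cv2.connectedComponentsWithStats(m)
    for i in range(1,nn):
        if st[i,4]>20:
            q=X[l==i];print(n,'disc',st[i,4],q.mean(0),(q.min(0)+q.max(0))/2)
    a=(slice(115,250),slice(270,400)) if n=='top' else (slice(150,255),slice(225,375))
    ims.append(cv2.resize(im[a],(520,300 if n=='side' else 290) if 0 else None,fx=3,fy=3,interpolation=cv2.INTER_CUBIC))
h=max(i.shape[0] for i in ims)
o=np.hstack([np.pad(i,((0,h-i.shape[0]),(0,0),(0,0))) for i in ims])[:,:,::-1]
cv2.imwrite('pics/'+sys.argv[1],cv2.resize(o,(800,int(h*800/o.shape[1]))))
E
python3 look.py l1.png
```

```text
tcp jig [-0.0934 -0.0451] 0.05658238658875894 [-7.0728 -0.9057  4.6473] 13.985217346198489 30.00110775232315
top bar 0.074 21 [-0.0954  0.0811] 0.013483142975289616
top post 1 21 [-0.0896  0.1127]
top disc 144 [ 0.1032 -0.0778] [ 0.103  -0.0795]
top disc 142 [0.1037 0.0086] [0.103  0.0088]
top disc 145 [0.1039 0.08  ] [0.1031 0.0805]
side bar -0.09 6 [-0.097  -0.0694] 0.003723735623366517
side bar 0.074 34 [-0.0925  0.0831] 0.012778618436318778
side post 1 34 [-0.0886  0.1164]
side disc 120 [ 0.103  -0.0729] [ 0.1032 -0.0613]
side disc 143 [0.1032 0.0127] [0.1037 0.0214]
side disc 156 [0.1031 0.0837] [0.1037 0.083 ]
```

View pics/l1.png

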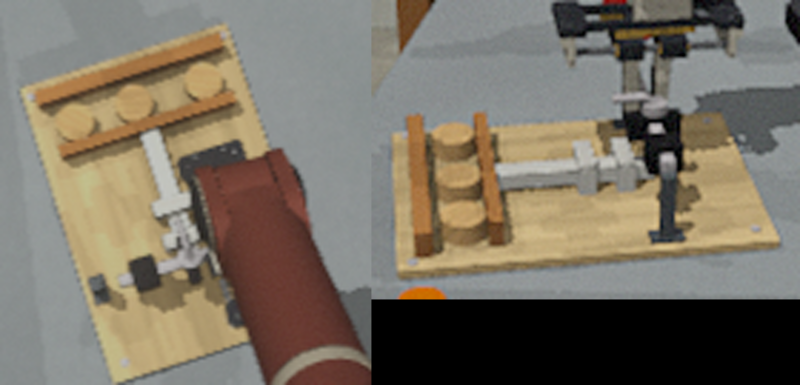

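The leg is pushed and the three blanks sit between jaw and fence. In the left view the bar end at (125,278) is slightly short of the post at (98,287). The top view gives about 5.5 mm short and the side view about 4 mm, so I'll advance 5 mm.

>>> play_rows:
  steps:
    - [[0, 0, 0, 1.5, 0.5, 0, 1], [0, 0, 0, 3.2, 1, 0, 1], [0, 0, 0, 4.8, 1.6, 0, 1], [0, 0, 0, 4.8, 1.6, 0, 1], [0, 0, 0, 4.8, 1.6, 0, 1], [0, 0, 0, 4.8, 1.6, 0, 1], [0, 0, 0, 4.8, 1.6, 0, 1], [0, 0, 0, 4.8, 1.6, 0, 1]]

```text
time_s: 6.95
tool_pos: [0.6154, -0.0767, 0.0566]
orientation: [-179.8, -0.0, 108.1]
wrist_force: [-7.1, -0.9, 4.4]
gripper_width: 0.152
grip_force: 30.0
```

```bash
python3 look.py l2.png
```

```text
tcp jig [-0.0884 -0.0451] 0.056575712050842566 [-7.1029 -0.87    4.364 ] 14.111447669294115 30.0011944770813
top bar 0.074 23 [-0.0899  0.0808] 0.01361176067142611
top post 1 21 [-0.09    0.1132]
top disc 167 [ 0.104  -0.0766] [ 0.1045 -0.0748]
top disc 185 [0.1022 0.0084] [0.1051 0.0085]
top disc 157 [0.1059 0.0809] [0.105  0.0835]
side bar -0.09 8 [-0.0922 -0.0722] 0.00692750569227038
side bar 0.074 38 [-0.0877  0.0823] 0.02283917155437641
side post 1 33 [-0.0887  0.1155]
side disc 115 [ 0.1086 -0.0728] [ 0.1054 -0.0714]
side disc 137 [0.1078 0.0136] [0.1061 0.0211]
side disc 165 [0.1062 0.0846] [0.105  0.0836]
```

The bar is level with the posts (top −89.9 vs −90.0 mm). I'll loosen the grip by about 1.5 mm so the bar rests on the rear finger.

>>> play_rows:
  steps:
    - [[0, 0, 0, 0.3, 0.1, 0, 0.66], [0, 0, 0, 0.5, 0.2, 0, 0.66], [0, 0, 0, 0.7, 0.2, 0, 0.66], [0, 0, 0, 0.7, 0.2, 0, 0.66], [0, 0, 0, 0.7, 0.2, 0, 0.66]]

```text
time_s: 7.67
tool_pos: [0.6163, -0.0765, 0.0565]
orientation: [-179.8, -0.0, 108.1]
wrist_force: [-6.3, -1.1, 4.5]
gripper_width: 0.172
grip_force: 3.0
```

>>> play_rows:
  steps:
    - [[0, 0, 0, -0.6, 2, 0, 0.66], [0, 0, 0, -1.6, 5, 0, 0.66], [0, 0, 0, -2.8, 8.5, 0, 0.66], [0, 0, 0, -3.9, 12, 0, 0.66], [0, 0, 0, -5.2, 16, 0, 0.66], [0, 0, 0, -6.5, 20, 0, 0.66], [0, 0, 0, -7.9, 24, 0, 0.66], [0, 0, 0, -9.2, 28, 0, 0.66], [0, 0, 0, -10.5, 32, 0, 0.66], [0, 0, 0, -11.8, 36, 0, 0.66], [0, 0, 0, -13.1, 40, 0, 0.66], [0, 0, 0, -14.1, 43, 0, 0.66], [0, 0, 0, -14.7, 45, 0, 0.66], [0, 0, 0, -14.7, 45, 0, 0.66]]

```text
time_s: 8.83
tool_pos: [0.6028, -0.0356, 0.056]
orientation: [-179.9, 0.3, 108.0]
wrist_force: [-2.9, -5.9, 0.5]
gripper_width: 0.173
grip_force: 3.2
```

```bash
python3 look.py l3.png
```

```text
tcp jig [-0.0876 -0.002 ] 0.05602637802137188 [-2.871  -5.9003  0.5424] 16.081770078061965 3.153066923841834
top bar -0.09 12 [-0.0896 -0.0815] 0.01317629764790798
top bar 0.074 23 [-0.0901  0.0808] 0.013342177113511544
top post -1 23 [-0.0894 -0.1102]
top post 1 22 [-0.0899  0.1129]
top disc 169 [ 0.1036 -0.0707] [ 0.105  -0.0557]
top disc 148 [0.1064 0.0093] [0.1047 0.0098]
top disc 176 [0.1031 0.0786] [0.1049 0.0731]
side bar -0.09 1 [-0.096  -0.0691] 0.0
side bar 0.074 37 [-0.0884  0.0832] 0.022327933575122694
side post 1 32 [-0.0885  0.116 ]
side disc 112 [ 0.1085 -0.0728] [ 0.1048 -0.0672]
side disc 128 [0.1094 0.0116] [0.1087 0.0083]
side disc 162 [0.1063 0.0849] [0.105  0.0835]
```

View pics/l3.png

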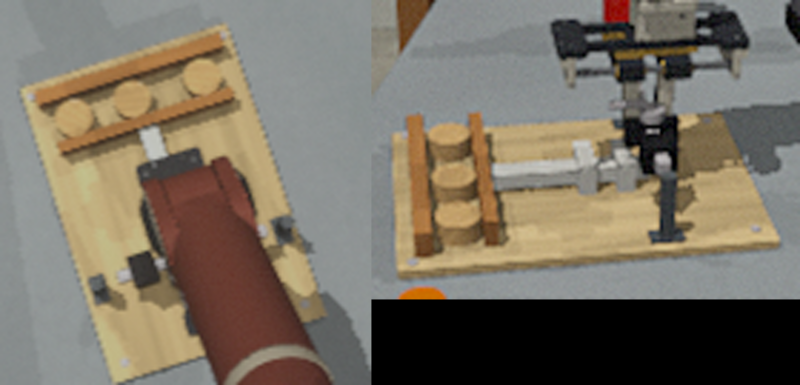

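The leg stays at the mark and the fingers have met the cam (Fy about −6 N). The lever is partly closed, so I'll keep sliding.

>>> play_rows:
  steps:
    - [[0, 0, 0, -0.6, 2, 0, 0.66], [0, 0, 0, -1.6, 5, 0, 0.66], [0, 0, 0, -2.6, 8, 0, 0.66], [0, 0, 0, -3.6, 11, 0, 0.66], [0, 0, 0, -4.6, 14, 0, 0.66], [0, 0, 0, -5.6, 17, 0, 0.66], [0, 0, 0, -6.5, 20, 0, 0.66], [0, 0, 0, -7.2, 22, 0, 0.66], [0, 0, 0, -7.2, 22, 0, 0.66], [0, 0, 0, -7.2, 22, 0, 0.66]]

```text
time_s: 9.97
tool_pos: [0.5973, -0.0188, 0.0561]
orientation: [-179.9, 0.7, 107.8]
wrist_force: [-0.2, -12.9, -0.2]
gripper_width: 0.173
grip_force: 6.6
```

```bash
python3 look.py l4.png; python3 - <<'E'
from h import *
from look import Q,R
for n in('top','side'):
    b=env.silhouettes(n,'cam')
    W=world(n,env.get_image(n)[1])
    for e in b[:2]:
        X=(W[e['region']][:,:2]-Q[:2])@R;z=W[e['region']][:,2];k=(z>.06)&(z<.13)
        print(n,e['p'],e['box'],np.percentile(X[k][:,1],[5,25,50,75,95]))
E
```

```text
tcp jig [-0.0876  0.0156] 0.056064737808396575 [ -0.2154 -12.9058  -0.2199] 16.07992129314189 6.6160231456160545
top bar -0.09 37 [-0.0897 -0.0731] 0.01420371531540611
top bar 0.074 23 [-0.09    0.0808] 0.013661184051231637
top post -1 22 [-0.0891 -0.1106]
top post 1 22 [-0.0899  0.1129]
top disc 156 [ 0.1053 -0.0756] [ 0.105  -0.0715]
top disc 183 [0.1025 0.0084] [0.1044 0.0058]
top disc 149 [0.1065 0.0787] [0.1047 0.079 ]
side bar 0.074 33 [-0.0879  0.0842] 0.013648266521424923
side post 1 34 [-0.0886  0.1164]
side disc 114 [ 0.1091 -0.0733] [ 0.1082 -0.0764]
side disc 134 [0.1079 0.01  ] [0.1059 0.0069]
side disc 164 [0.1055 0.0843] [0.105  0.0822]
tcp jig [-0.0876  0.0156] 0.056092220954359145 [ -0.3416 -13.1171   0.1493] 16.068742336552276 6.586964540183544
top bar -0.09 37 [-0.0897 -0.0732] 0.014201332629456206
top bar 0.074 23 [-0.09    0.0808] 0.014076000181236337
top post -1 22 [-0.0897 -0.1104]
top post 1 21 [-0.0896  0.1132]
top disc 501 [0.104  0.0016] [ 0.105 -0.001]
side bar 0.074 35 [-0.0874  0.0823] 0.025990442862929244
side post 1 33 [-0.0889  0.1161]
side disc 112 [ 0.1084 -0.0736] [ 0.1057 -0.0746]
side disc 132 [0.1087 0.0123] [0.1059 0.0083]
side disc 166 [0.1056 0.0836] [0.105  0.0799]Traceback (most recent call last):
  File "<stdin>", line 2, in <module>
  File "look.py", line 27, in <module>
    cv2.imwrite('pics/'+sys.argv[1],cv2.resize(o,(800,int(h*800/o.shape[1]))))
                        ~~~~~~~~^^^
IndexError: list index out of range
```

```bash
python3 - <<'E'
from h import *
im,_=grab('side');t,_=grab('top')
f=lambda a:cv2.resize(a,(395,395),interpolation=cv2.INTER_CUBIC)
cv2.imwrite('pics/z.png',np.hstack([f(im[165:225,300:360]),f(t[175:235,290:350])])[:,:,::-1])
E
```

```text
(no output)
```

View pics/z.png

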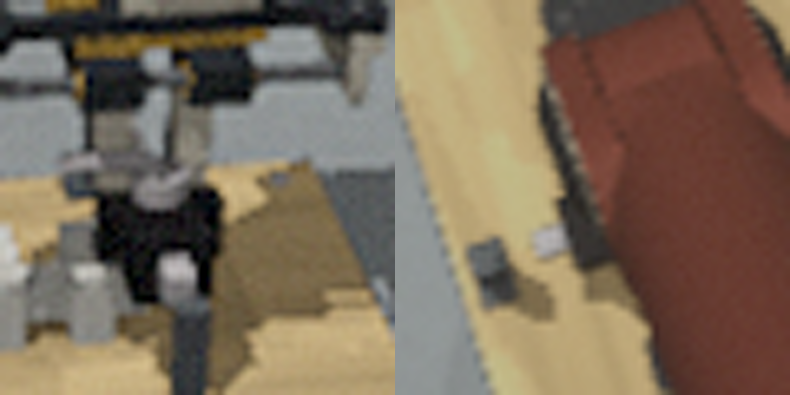

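The left view shows the cam disc and handle at (130,180), right over the black end block, but the gap can't be judged there. I'll push a little more and read the force.

>>> play_rows:
  steps:
    - [[0, 0, 0, -0.6, 2, 0, 0.66], [0, 0, 0, -1.2, 4, 0, 0.66], [0, 0, 0, -1.9, 6, 0, 0.66], [0, 0, 0, -1.9, 6, 0, 0.66], [0, 0, 0, -1.9, 6, 0, 0.66]]

```text
time_s: 11.08
tool_pos: [0.5972, -0.0187, 0.0562]
orientation: [-180.0, 1.1, 107.6]
wrist_force: [3.0, -19.6, -1.7]
gripper_width: 0.173
grip_force: 9.4
```

```bash
python3 - <<'E'
import sys;sys.argv=['x','q.png']
from look import *
def st(d):
    W=world('side',d);X=(W[...,:2]-Q[:2])@R;Z=W[...,2]
    return X,Z
for nm,d,x0 in(('start',np.load('/tmp/side.npz')['d'],-.156),('now',np.median([env.get_image('side')[1] for _ in range(3)],0),-.09)):
    X,Z=st(d);sel=(abs(X[...,0]-x0)<.035)&(abs(X[...,1])<.06)
    for lo,hi in((.085,.095),(.095,.105),(.105,.122)):
        k=sel&(Z>lo)&(Z<hi);print(nm,lo,k.sum(),np.percentile(X[k][:,1],[5,50,95]) if k.any() else'', np.percentile(X[k][:,0],[5,50,95]) if k.any() else'')
E
```

```text
tcp jig [-0.0876  0.0157] 0.0562309538165906 [  3.0005 -19.5927  -1.7325] 16.074565489595933 9.448500126600266
top bar -0.09 37 [-0.0897 -0.0732] 0.013840157967972583
top bar 0.074 23 [-0.0901  0.0808] 0.01356894129565607
top post -1 23 [-0.0894 -0.1102]
top post 1 22 [-0.09    0.1129]
top disc 172 [ 0.1034 -0.076 ] [ 0.1048 -0.071 ]
top disc 171 [0.1039 0.0069] [ 0.105  -0.0005]
top disc 176 [0.1033 0.0786] [0.105  0.0715]
side bar 0.074 35 [-0.0874  0.0835] 0.017033569672864804
side post 1 34 [-0.0888  0.1154]
side disc 111 [ 0.1093 -0.0736] [ 0.1071 -0.0764]
side disc 133 [0.1081 0.0125] [0.1056 0.0165]
side disc 164 [0.1062 0.0849] [0.1051 0.0825]
start 0.085 117 [-0.0015  0.0127  0.0566] [-0.1799 -0.1532 -0.1286]
start 0.095 42 [0.0044 0.0143 0.0528] [-0.1683 -0.1537 -0.1331]
start 0.105 52 [0.0026 0.0087 0.015 ] [-0.1632 -0.1451 -0.124 ]
now 0.085 87 [0.0242 0.0422 0.0574] [-0.114  -0.0881 -0.0642]
now 0.095 57 [0.0255 0.0399 0.0477] [-0.1101 -0.0861 -0.0652]
now 0.105 120 [0.0162 0.0311 0.0437] [-0.1096 -0.0839 -0.0615]
```

The stop is hard: 6 N more moved it only 0.1 mm, and the handle has travelled about 30 mm, so the cam is closed. I'll ease the side push and grip firmly at the mark.

>>> play_rows:
  steps:
    - [[0, 0, 0, 0.6, -2.5, 0, 0.66], [0, 0, 0, 1.2, -5, 0, 0.66], [0, 0, 0, 1.8, -7.8, 0, 0.66], [0, 0, 0, 1.8, -7.8, 0, 1], [0, 0, 0, 1.8, -7.8, 0, 1], [0, 0, 0, 1.8, -7.8, 0, 1], [0, 0, 0, 1.8, -7.8, 0, 1], [0, 0, 0, 1.8, -7.8, 0, 1], [0, 0, 0, 1.8, -7.8, 0, 1], [0, 0, 0, 1.8, -7.8, 0, 1]]

```text
time_s: 12.37
tool_pos: [0.5964, -0.0191, 0.056]
orientation: [-179.9, 0.5, 107.8]
wrist_force: [-1.3, -11.1, 0.9]
gripper_width: 0.152
grip_force: 31.8
```

```bash
python3 look.py l5.png
```

```text
tcp jig [-0.0886  0.0156] 0.056038450475053805 [ -1.2556 -11.0596   0.9102] 14.13283372871868 31.813407596200705
top bar -0.09 37 [-0.0897 -0.0732] 0.013870238270777116
top bar 0.074 23 [-0.0901  0.0808] 0.013962864525417285
top post -1 22 [-0.0891 -0.1102]
top post 1 22 [-0.09    0.1129]
top disc 159 [ 0.1047 -0.0775] [ 0.1047 -0.0769]
top disc 166 [0.1041 0.0051] [ 0.1047 -0.0084]
top disc 170 [0.1041 0.0779] [0.1048 0.0715]
side bar 0.074 33 [-0.0881  0.0839] 0.01263585496052945
side post 1 34 [-0.0887  0.1159]
side disc 113 [ 0.1091 -0.0735] [ 0.1082 -0.0762]
side disc 141 [0.1066 0.0097] [0.1055 0.0041]
side disc 160 [0.1066 0.0848] [0.105  0.0818]
```

View pics/l5.png

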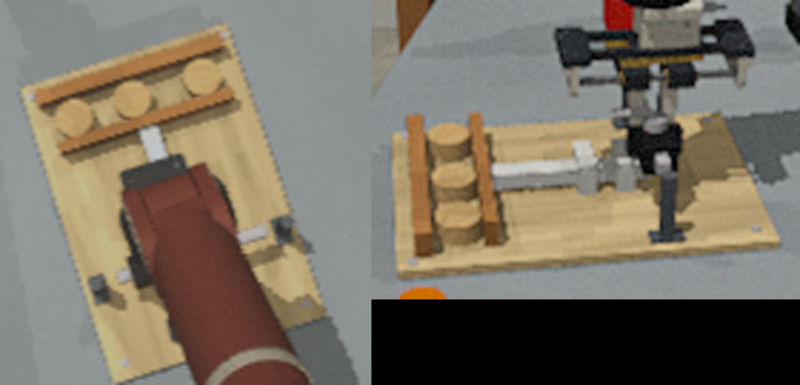

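The bar ends at (127,276) and (255,235) line up with the posts at (98,287) and (283,230). The blanks at (75,118), (135,100) and (203,78) lie flat in a row, and the grip is firm.

```bash
python3 -c "
from rig import env
print(env.sign_off())"
```

```text
the job is handed in; nothing more can be done
None
```

I've handed the job in at about 12.5 s, and the sign-off gave no verdict: the crossbar is gripped within about 1 mm of the mark by the cameras, the blanks lie flat in a row along the fence, and I take the cam lever as fully closed because it hit a hard stop, though I couldn't see the gap.

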